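Clamp a feed roller in the V holder

TASK

Take the thick roller from the wooden rest and lay it in the two V notches of the steel holder, seated in both and sticking out about equally at the two ends; lower it in, do not drop it. Then swing the holder's strap round by its knob until it lies squarely across over the roller. Leave the thin roller as it lies in the rest.

Things in the scene. Friction and masses are not known exactly. Their poses are not given: they have to be found in the camera images.
- roller_center (a point): Centre of the thick roller: bright aluminium cylinder, 32 mm diameter, 150 mm long, plus a thin 12 mm stub at each end, 0.33 kg; own y axis along it, ends alike. It lies level in either of the two parallel places, 100 mm apart, of a fixed wooden rest: two V-notched boards 50 mm high, 20 thick, leave the middle 70 mm of the roller free at both sides and for 44 mm beneath its axis.
- thin_center (a point): Centre of the thin roller, which stays in the other place of the wooden rest: same aluminium and same 150 mm length, but 20 mm in diameter, 0.13 kg. Its own y axis runs along it.
- seat (a point): Fixed steel holder: centre of the thick roller when seated, 53 mm above the table. y: line of the notches, z up, x towards the strap's pivot post. Two blocks at y = +45 and -45 mm, each 20 mm thick, 64 wide, 50 high, have 90 degree V notches 40 wide, 20 deep; the 70 mm between is free down to a 10 mm base plate. Strap pivot: vertical axis at x +60, y +45; post 24 mm thick, top 32 mm above this point.
- strap_knob (a point): Centre of the upright black knob, 18 mm thick, 40 high, on the strap's free end, 100 mm from the pivot; own x axis towards the pivot. Strap: flat bar 24 x 8 mm turning level, top 28 mm above seat, 4 mm over the seated roller. Starts swung 60-92 degrees out to holder +y; shuts anticlockwise from above to a stop square across the roller, knob at seat x -40, y +45. Friction 1.2 N; stays put.
Mind the look-alikes: they are no part of the job. Leave any yellow look-alike of the part that bears seat alone.

How it is judged:
On the way, in this order (a step that is already met when the one before it is completed fails the run):
1. the thick roller lies in both V notches of the holder, let go, with the strap still swung aside (x of roller_center in the frame of seat between -0.005 and 0.005 m and z of roller_center in the frame of seat between -0.005 and 0.005 m and y of roller_center in the frame of seat between -0.02 and 0.02 m and angle between the y axis of roller_center and the y axis of seat, either way round below 0.1 rad and contact force between the fingers and roller below 0.1 N and angle between the x axis of strap_knob and the x axis of seat, either way round above 0.5 rad), for 0.2 s.
2. the strap is swung across over the roller (angle between the x axis of strap_knob and the x axis of seat, either way round below 0.2 rad), for 0.2 s.
At the end, for the whole second after the job is handed in: The thick roller rests in both V notches (centre within 5 mm of seated height and sideways, within 20 mm of the middle lengthways, axis within 6 degrees), released and still; the strap is across it within 11 degrees of square; the thin roller is within 20 mm of its start (x of roller_center in the frame of seat between -0.005 and 0.005 m and z of roller_center in the frame of seat between -0.005 and 0.005 m and y of roller_center in the frame of seat between -0.02 and 0.02 m and angle between the y axis of roller_center and the y axis of seat, either way round below 0.1 rad and contact force between the fingers and roller below 0.1 N and angle between the x axis of strap_knob and the x axis of seat, either way round below 0.2 rad and linear speed of roller below 0.02 m/s and distance of thin_center from where it was at the start of the episode below 0.02 m); the robot touches nothing.
It fails at once if the thick roller is dropped (falls freely from more than about 30 mm) (contact force between anything else and roller below 0.01 N and linear speed of roller above 0.75 m/s).
It fails at once if the thin roller is shifted by more than 20 mm (distance of thin_center from where it was at the start of the episode above 0.02 m).
It also fails if it takes over 53 s, if anything falls off the work surface, if the arm or the gripper's body presses on something with over 40 N, if the wrist force passes 120 N, or if a joint passes its speed limit or range.

ROBOT

A 6-joint arm with a two-finger parallel gripper is mounted at the origin on the work surface. World frame = base frame: x ahead of the robot, y to its left, z up, the work surface at z = 0. Lengths are in m, angles in rad, forces in N, time in s.
With the tool pointing down it reaches from about 0.375 to 0.975 m from the base axis. Payload 3.8 kg.
Tool frame: the origin (TCP) lies at the very end of the fingers, on their centre line; the grasp point (between the pads) lies 19 mm behind it; y points along the fingers, x is the direction in which the jaws open and shut, and the axes are right-handed (so a half turn about y gives the same grasp; the last joint's range is limited). The gripper opens to 85 mm and grips with 20 to 120 N. Pads are 22 mm wide; open, the fingers measure 114 mm over their backs; the gripper's body (76 mm by 85 mm) begins 54 mm behind the grasp point. The pads swing forward as they close: fully open they stand 13 mm farther back than shut.
Start: joints at [-1.151, 0.264, 1.604, -0, 1.274, -0.037], TCP at [0.298, -0.606, 0.231] pointing down, gripper open.
Joint ranges: [-2.63, 2.63], [-0.94, 2.18], [0.31, 2.57], [-1.31, 4.45], [0, 2.66], [-2.55, 2.55]. Speed limits (rad/s): [2.57, 2.57, 3.14, 3.14, 3.14, 3.14].

INTERFACE

Orientations are given as a rotation vector (axis times angle).
In Python, from workcell import bot, cams gives the robot as it stands.
- The arm moves only by the tool play_rows, never from a script. Its argument "motion" is a list of rows, each a list of 2 entries, a list of its own where there are three numbers: the shift along the world's x, y, z normalised to -1 to 1, where 1 is 400 mm, then the turn, a rotation vector about the world's x, y, z normalised to -1 to 1, where 1 is pi/4 rad. In form: [[[tx, ty, tz], [ax, ay, az]], ...]. A call has 1 to 10 rows; each row is the pose to reach, as a shift and turn from the pose commanded when the call began; what a row does not reach only later rows make up. A row lasts 1/8 s, in which the tool goes at most 62.5 mm and 10.7 degrees, less where a joint would pass 70% of its speed; a pose out of reach is approached as far as the arm can. A call with a number of a shift or a turn outside -1 to 1 is refused whole. A call with a gripper value outside its range is refused whole. "gripper" is the closure, from 0 (fully open) to 1 (shut), set as the call begins (left out, the last holds). The fingers move at their own pace and stop on an object; "squeeze" is the grip in N (left out, the last holds). Time passes only in rows, so rows that repeat a pose let the fingers close. It gives the time, the measured TCP pose, the force and the opening at its end, in the units of the state.
- bot.read_state(): the state, without advancing time (a new reading comes with each control period).
- cams.read_camera(name): name is "side" or "top" or "wrist"; returns (picture, depth): 400x640x3 uint8, red, green, blue; 400x640 float32, m along the optical axis (not along the pixel's ray), 0 where there is no reading.
- cams.calibration(name): a dict with "mtx" (3x3 intrinsics, pixels), "k1" (the pictures are not rectified: a ray, as slopes to the right and down, at radius r is drawn at 1 + k1 r^2 times it, then the intrinsics apply), "R" (3x3) and "t" (3): a world point X has camera coordinates R X + t; the wrist camera has in their place "tool_from_camera" (4x4, takes a point from camera to tool coordinates, whose origin is the TCP and whose axes are the tool frame's). Camera axes: x right, y down, z forward; pixel columns grow to the right and rows downward; lengths in m; the calibration is good to about 2 mm. A picture is of the moment at which its call begins: read the wrist's pose just before it. calibration takes no time and is no camera call.
- bot.finish_job(): hands the job in, once; it reports no verdict.
Trained networks look in the newest picture that a camera, given by its name, has taken for a name from the list of things; names that differ only in an ending like _2 or _b are one class to them, and where a whole thing is asked for, a point or a joint stands for the part that bears it (a point fixed in the world has none). Each returns a list of dicts, best first, with "conf" (0 to 1); they miss things now and then, are a little off and sometimes report something else, mostly with a low value. They report only what shows in the picture. A call takes as long as a camera call. They do not tell look-alikes from the thing itself.
- cams.recognise(camera, label): "xyz" ([x, y, z] in m, in the coordinates of the camera as it stood for that picture, good to about 4 mm: the middle of the surface that is visible of it).
- cams.regions_of(camera, label): "mask" (400x640 bool, what is visible of it).
- cams.mark_of(camera, label): "xyz" ([x, y, z] in m, in the coordinates of the camera as it stood for that picture, good to about 4 mm: a listed point, or the origin of a listed thing).
The state is a dict: "time": time; "q": joint angles; "joint_vel": joint speeds; "joint_torque": joint torques, N m; "tool_pos": TCP position; "tcp_rot": TCP orientation; "wrist_force": force on the tool from outside, world axes, zero at the start; "torque": the same for the moment, N m; "width": opening from 0.0 (shut) to 1.0 (fully open).
Only numpy, scipy, OpenCV 4.12 (cv2) and the standard library are available. Lean on these libraries where they do the work, as an engineer would, in place of code of your own. Each camera call takes 0.05 s, during which the arm holds its last target.

## Working session

There is one attempt and no reset: what is moved stays moved. The work goes in short steps, Python scripts to look and compute and a tool call to move; the robot and the scene stay as the last step left them, time stands still between calls to the robot, and variables do not carry over. Pictures are saved under pics/ and viewed, and the job is handed in when it is done.

Besides the shell and the picture viewer there is one more tool, called as name(argument=value, ...), one argument or row to a line, values as JSON. play_rows: Moves the arm, as the interface text tells. Its arguments: {"type":"object","properties":{"motion":{"type":"array","items":{"type":"array"}},"gripper":{"type":"number"},"squeeze":{"type":"number"}},"required":["motion"]}

```bash
ls; mkdir -p pics
cat > h.py <<'E'
import numpy as np, cv2
from workcell import bot, cams
from scipy.spatial.transform import Rotation as Rn
def w2(cam,p,st=None):
    c=cams.calibration(cam)
    p=np.asarray(p,float)
    if cam=='wrist':
        T=np.array(c['tool_from_camera']); st=st or bot.read_state()
        q=p@T[:3,:3].T+T[:3,3]
        return q@Rn.from_rotvec(st['tcp_rot']).as_matrix().T+np.array(st['tool_pos'])
    R=np.array(c['R']);t=np.array(c['t'])
    return (p-t)@R
def cloud(cam,depth,st=None):
    c=cams.calibration(cam);K=np.array(c['mtx'])
    v,u=np.mgrid[0:400,0:640]
    pts=np.stack([u,v],-1).reshape(-1,1,2).astype(float)
    n=cv2.undistortPoints(pts,K,np.array([c['k1'],0,0,0.]) ).reshape(400,640,2)
    P=np.concatenate([n*depth[...,None],depth[...,None]],-1)
    return w2(cam,P,st)
def save(n,im): cv2.imwrite('pics/'+n,im[...,::-1])
E
python3 - <<'E'
from h import *
for c in ['top','side','wrist']:
    st=bot.read_state()
    im,d=cams.read_camera(c); save(c+'0.png',im); np.save(c+'0.npy',d)
    for l in ['roller_center','thin_center','seat','strap_knob']:
        r=cams.mark_of(c,l)
        for x in r[:4]: print(c,l,round(x['conf'],2),w2(c,x['xyz'],st).round(4))
print(bot.read_state())
E
```

```text
pics
top roller_center 0.62 [ 0.6007 -0.2404  0.0557]
top thin_center 0.71 [ 0.5    -0.2306  0.0472]
top seat 0.65 [ 0.2823 -0.2122  0.0487]
top seat 0.6 [0.5352 0.1334 0.0563]
top strap_knob 0.67 [0.5713 0.2856 0.1037]
top strap_knob 0.59 [ 0.229  -0.1783  0.0986]
side roller_center 0.57 [ 0.595  -0.2405  0.0576]
side thin_center 0.78 [ 0.4968 -0.2291  0.0476]
side seat 0.92 [ 0.2787 -0.2106  0.0522]
side seat 0.87 [0.5337 0.1358 0.0523]
side strap_knob 0.82 [0.5672 0.2868 0.1   ]
side strap_knob 0.58 [ 0.2263 -0.1822  0.1036]
{'time': 0.75, 'q': array([-1.15088857e+00,  2.63847314e-01,  1.60397952e+00, -3.79160350e-05,
        1.27369577e+00, -3.69071058e-02]), 'joint_vel': array([-1.33272899e-04,  5.32825970e-04, -3.04648871e-04,  1.50774401e-05,
       -9.01309080e-05, -5.15605509e-05]), 'joint_torque': array([ 1.82996460e-03, -5.14911854e+01, -3.67661691e+01,  1.59629840e-04,
        5.45926614e-04,  6.10826504e-06]), 'tool_pos': array([ 0.29772272, -0.60580214,  0.23132634]), 'tcp_rot': array([-1.39141451,  0.86644767, -0.86650958]), 'wrist_force': array([-0.4525413 ,  0.90438168, -0.14598938]), 'torque': array([ 0.03885775, -0.0061252 ,  0.01510459]), 'width': 1.0063411314199775}
```

View pics/top0.png

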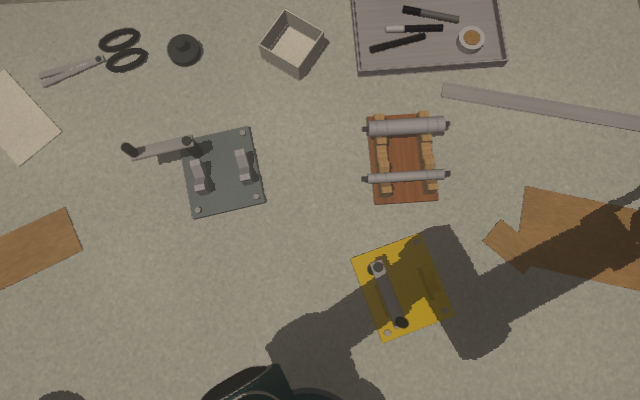

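View pics/side0.png

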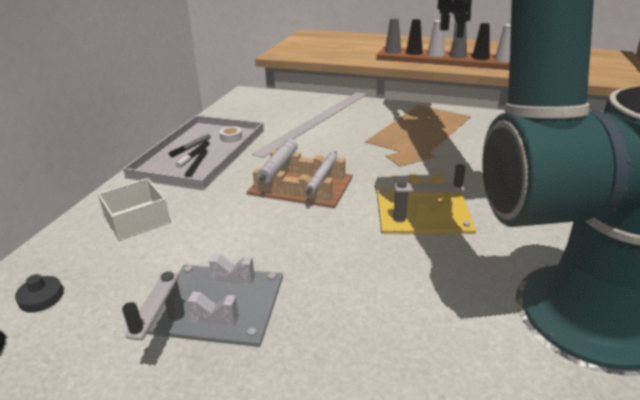

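The top view shows the grey holder around (222,172), with its strap swung out left to the knob at (130,150). The thick roller is at (407,127) and the thin one at (407,177). The yellow look-alike is at (400,290). Next I'll measure these more precisely.

```bash
cat > meas.py <<'E'
from h import *
def stats(c,tag):
    st=bot.read_state()
    im,d=cams.read_camera(c); save(f'{c}{tag}.png',im); P=cloud(c,d,st)
    P[d==0]=np.nan
    np.save(f'P_{c}{tag}.npy',P)
    for l in ['roller_center','thin_center']:
        for r in cams.regions_of(c,l)[:2]:
            m=r['mask']; m=cv2.erode(m.astype(np.uint8),np.ones((2,2)))>0
            Q=P[m];Q=Q[~np.isnan(Q[:,0])]
            Q=Q[abs(Q-np.median(Q,0)).max(1)<.1]
            if len(Q)<20: continue
            top=Q[Q[:,2]>np.percentile(Q[:,2],60)]
            w,v=np.linalg.eigh(np.cov(Q[:,:2].T)); a=v[:,1]; a=a*np.sign(a[1])
            s=(Q[:,:2]-Q[:,:2].mean(0))@a
            print(c,l,round(r['conf'],2),len(Q),'mean',Q.mean(0).round(4),'axis',a.round(4),'yaw(y)',np.degrees(np.arctan2(-a[0],a[1])).round(2),'ext',s.min().round(4),s.max().round(4),'mid',(Q[:,:2].mean(0)+a*(s.min()+s.max())/2).round(4),'ztop',np.percentile(Q[:,2],[50,95]).round(4))
    # holder points
    H=P.reshape(-1,3);H=H[~np.isnan(H[:,0])]
    H=H[np.hypot(H[:,0]-.535,H[:,1]-.134)<.11]
    for lo,hi in [(.003,.016),(.04,.056),(.07,.095)]:
        S=H[(H[:,2]>lo)&(H[:,2]<hi)]
        if len(S)<10: continue
        (cx,cy),(w_,h_),an=cv2.minAreaRect(S[:,:2].astype(np.float32))
        print(c,'holder z',lo,hi,len(S),'rect',round(cx,4),round(cy,4),round(w_,4),round(h_,4),round(an,2),S[:,2].mean().round(4))
E
python3 - <<'E'
from meas import *
stats('top','1'); stats('side','1')
im=cv2.imread('pics/top1.png')
cv2.imwrite('pics/topc.png',cv2.resize(im[90:240,100:480],None,fx=2.1,fy=2.1,interpolation=cv2.INTER_CUBIC))
E
```

```text
top roller_center 0.7 1144 mean [ 0.5919 -0.2404  0.0656] axis [0.007 1.   ] yaw(y) -0.4 ext -0.0863 0.0815 mid [ 0.5919 -0.2428] ztop [0.0673 0.0711]
top thin_center 0.71 694 mean [ 0.4946 -0.2304  0.0529] axis [0.0049 1.    ] yaw(y) -0.28 ext -0.0843 0.0864 mid [ 0.4946 -0.2294] ztop [0.0536 0.0564]
top holder z 0.003 0.016 4940 rect 0.5335 0.1329 0.2153 0.2161 42.83 0.0107
top holder z 0.04 0.056 567 rect 0.5514 0.1358 0.096 0.1097 9.3 0.0482
top holder z 0.07 0.095 408 rect 0.5834 0.2078 0.0238 0.0666 10.71 0.0821
side roller_center 0.75 705 mean [ 0.5902 -0.2165  0.0604] axis [0.0454 0.999 ] yaw(y) -2.6 ext -0.0925 0.0679 mid [ 0.5897 -0.2288] ztop [0.0621 0.0692]
side thin_center 0.64 391 mean [ 0.4929 -0.2123  0.0501] axis [0.0191 0.9998] yaw(y) -1.09 ext -0.0908 0.0732 mid [ 0.4927 -0.2211] ztop [0.0511 0.0548]
side thin_center 0.56 1474 mean [0.5724 0.2556 0.088 ] axis [-0.2044  0.9789] yaw(y) 11.79 ext -0.0868 0.0427 mid [0.577 0.234] ztop [0.082  0.1208]
side holder z 0.003 0.016 5682 rect 0.5348 0.1303 0.1972 0.2089 87.83 0.0106
side holder z 0.04 0.056 991 rect 0.553 0.1384 0.1 0.1152 10.1 0.0471
side holder z 0.07 0.095 545 rect 0.5835 0.2099 0.0241 0.0635 11.08 0.0814
```

View pics/topc.png

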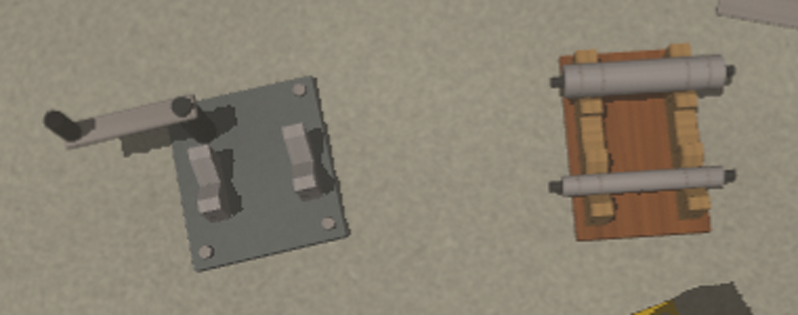

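Run:
```python
from h import *
st=bot.read_state()
print(Rn.from_rotvec(st['tcp_rot']).as_matrix().round(3)); print(np.array(cams.calibration('wrist')['tool_from_camera']).round(3), cams.calibration('wrist')['mtx'])
```

```text
[[ 0.441 -0.     0.898]
 [-0.898  0.     0.441]
 [-0.    -1.     0.   ]]
[[ 1.    -0.001 -0.001 -0.   ]
 [ 0.001 -0.277  0.961 -0.142]
 [-0.001 -0.961 -0.277  0.071]
 [ 0.     0.     0.     1.   ]] [[349.81946077   0.         321.37344807]
 [  0.         349.81946077 212.80289877]
 [  0.           0.           1.        ]]
```

View pics/wrist0.png

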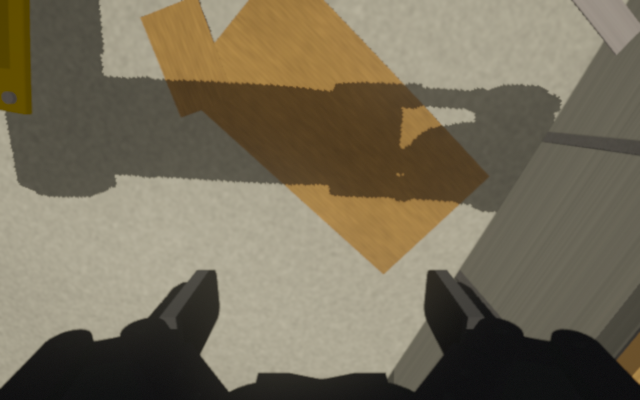

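play_rows(
  motion=[
    [[0.63, 0.965, 0.05], [0, 0, 1]],
    [[0.63, 0.965, 0.05], [0, 0, 1]],
    [[0.63, 0.965, 0.05], [0, 0, 1]],
    [[0.63, 0.965, 0.05], [0, 0, 1]],
    [[0.63, 0.965, 0.05], [0, 0, 1]],
    [[0.63, 0.965, 0.05], [0, 0, 1]],
    [[0.63, 0.965, 0.05], [0, 0, 1]],
    [[0.63, 0.965, 0.05], [0, 0, 1]],
    [[0.63, 0.965, 0.05], [0, 0, 1]],
  ],
  gripper=0,
)

```text
time: 2.17
tool_pos: [0.5507, -0.2181, 0.2515]
tcp_rot: [-1.556, 0.255, -0.256]
wrist_force: [0.4, 0.7, 0.7]
width: 0.997
```

play_rows(
  motion=[
    [[0, 0, 0], [0, 0, 0.41]],
    [[0, 0, 0], [0, 0, 0.41]],
    [[0, 0, 0], [0, 0, 0.41]],
    [[0, 0, 0], [0, 0, 0.41]],
  ],
)

```text
time: 2.68
tool_pos: [0.5493, -0.2206, 0.2512]
tcp_rot: [-1.571, 0.008, -0.008]
wrist_force: [-0.2, -0.0, -0.2]
width: 1.001
```

Run:
```python
from meas import *
st=bot.read_state();print(st['time'],st['tool_pos'],Rn.from_rotvec(st['tcp_rot']).as_matrix().round(3)[:,0],st['q'].round(3))
stats('wrist','1'); 
for l in ['roller_center','thin_center']:
    for x in cams.mark_of('wrist',l): print(l,x['conf'],w2('wrist',x['xyz'],st).round(4))
```

```text
2.675 [ 0.54926223 -0.22058009  0.25124786] [ 1.   -0.01 -0.  ] [-0.424  0.096  1.763 -0.     1.282 -0.414]
wrist roller_center 0.79 4733 mean [ 0.5975 -0.2321  0.0644] axis [0.0056 1.    ] yaw(y) -0.32 ext -0.0929 0.0789 mid [ 0.5974 -0.2391] ztop [0.0659 0.0686]
wrist thin_center 0.76 2900 mean [ 0.5    -0.2233  0.0512] axis [0.0064 1.    ] yaw(y) -0.37 ext -0.0915 0.0802 mid [ 0.5    -0.2289] ztop [0.0522 0.0543]
roller_center 0.83 [ 0.5926 -0.2357  0.0504]
thin_center 0.64 [ 0.4997 -0.2298  0.0467]
```

View pics/wrist1.png

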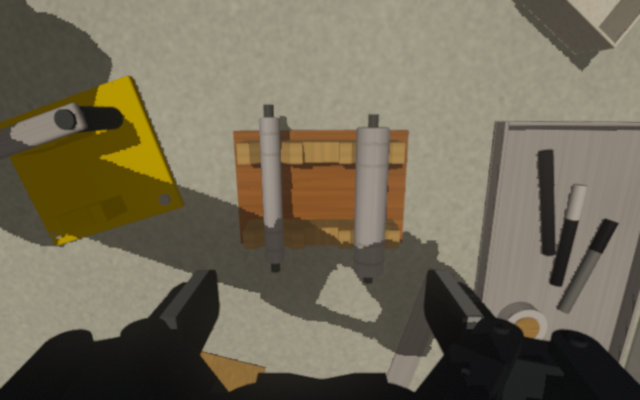

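play_rows(
  motion=[
    [[0.119, -0.05, 0], [0, 0, 0]],
    [[0.119, -0.05, -0.05], [0, 0, 0]],
    [[0.119, -0.05, -0.15], [0, 0, 0]],
    [[0.119, -0.05, -0.25], [0, 0, 0]],
    [[0.119, -0.05, -0.35], [0, 0, 0]],
    [[0.119, -0.05, -0.42], [0, 0, 0]],
    [[0.119, -0.05, -0.48], [0, 0, 0]],
    [[0.119, -0.05, -0.52], [0, 0, 0]],
    [[0.119, -0.05, -0.545], [0, 0, 0]],
    [[0.119, -0.05, -0.545], [0, 0, 0]],
  ],
)

```text
time: 4.18
tool_pos: [0.5969, -0.2396, 0.0328]
tcp_rot: [-1.57, 0.006, -0.004]
wrist_force: [-0.6, 0.7, 0.3]
width: 1.003
```

Run:
```python
from meas import *
st=bot.read_state();print(st['time'],st['tool_pos'],st['wrist_force'])
im,d=cams.read_camera('wrist');save('wrist2.png',im)
```

```text
4.175 [ 0.59687971 -0.23957542  0.03279087] [-0.59361077  0.65587114  0.33273188]
```

View pics/wrist2.png

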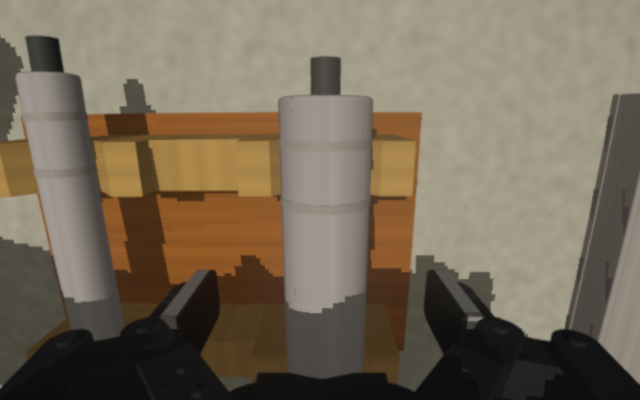

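Run:
```python
from meas import *
P=np.load('P_wrist1.npy'); 
S=P.reshape(-1,3); S=S[(S[:,0]>.515)&(S[:,0]<.575)&(S[:,1]<-.14)&(S[:,1]>-.34)&(S[:,2]>.03)&(S[:,2]<.056)]
h,e=np.histogram(S[:,1],bins=np.arange(-.34,-.13,.005))
for a,b in zip(e,h): print(round(a,3),b,end='; ')
```

```text
-0.34 0; -0.335 0; -0.33 0; -0.325 0; -0.32 0; -0.315 0; -0.31 0; -0.305 0; -0.3 0; -0.295 0; -0.29 119; -0.285 245; -0.28 259; -0.275 249; -0.27 356; -0.265 0; -0.26 0; -0.255 0; -0.25 0; -0.245 0; -0.24 0; -0.235 0; -0.23 0; -0.225 0; -0.22 0; -0.215 0; -0.21 0; -0.205 0; -0.2 135; -0.195 302; -0.19 315; -0.185 310; -0.18 242; -0.175 0; -0.17 0; -0.165 0; -0.16 0; -0.155 0; -0.15 0; -0.145 0; -0.14 0;
```

play_rows(
  motion=[
    [[0, 0, 0], [0, 0, 0]],
    [[0, 0, 0], [0, 0, 0]],
    [[0, 0, 0], [0, 0, 0]],
    [[0, 0, 0], [0, 0, 0]],
    [[0, 0, 0], [0, 0, 0]],
    [[0, 0, 0], [0, 0, 0]],
  ],
  gripper=1,
  squeeze=50,
)

```text
time: 4.97
tool_pos: [0.5983, -0.24, 0.0342]
tcp_rot: [-1.571, 0.004, -0.007]
wrist_force: [2.7, 1.8, 4.2]
width: 0.357
```

play_rows(
  motion=[
    [[0, 0, 0.03], [0, 0, 0]],
    [[0, 0, 0.08], [0, 0, 0]],
    [[0, 0, 0.15], [0, 0, 0]],
    [[0, 0, 0.25], [0, 0, 0]],
    [[0, 0, 0.35], [0, 0, 0]],
    [[0, 0, 0.45], [0, 0, 0]],
    [[0, 0, 0.5], [0, 0, 0]],
    [[0, 0, 0.5], [0, 0, 0]],
  ],
)

```text
time: 5.98
tool_pos: [0.5981, -0.2402, 0.2354]
tcp_rot: [-1.572, 0.003, -0.008]
wrist_force: [0.2, 0.6, -3.0]
width: 0.358
```

Run:
```python
from meas import *
st=bot.read_state();print(st['time'],st['tool_pos'],st['wrist_force'],st['width'],Rn.from_rotvec(st['tcp_rot']).as_matrix().round(4))
stats('wrist','3'); stats('top','3')
```

```text
5.975 [ 0.59807335 -0.2402262   0.23544958] [ 0.1982575   0.58054798 -3.01586946] 0.35849823471643155 [[ 1.      0.0032  0.0066]
 [-0.0066 -0.0016  1.    ]
 [ 0.0033 -1.     -0.0016]]
wrist roller_center 0.82 24227 mean [ 0.5987 -0.2069  0.2664] axis [0.007 1.   ] yaw(y) -0.4 ext -0.0685 0.0548 mid [ 0.5986 -0.2138] ztop [0.2675 0.2698]
wrist thin_center 0.77 3298 mean [ 0.501  -0.2231  0.0512] axis [0.0082 1.    ] yaw(y) -0.47 ext -0.0921 0.0802 mid [ 0.5009 -0.229 ] ztop [0.0522 0.0544]
top roller_center 0.53 297 mean [ 0.5921 -0.1697  0.2608] axis [-0.689   0.7247] yaw(y) 43.55 ext -0.0203 0.0131 mid [ 0.5946 -0.1723] ztop [0.2633 0.2671]
top holder z 0.003 0.016 4916 rect 0.534 0.1344 0.2172 0.217 77.7 0.0107
top holder z 0.04 0.056 568 rect 0.5508 0.1357 0.0947 0.1105 9.0 0.0482
top holder z 0.07 0.095 405 rect 0.5836 0.2075 0.0245 0.067 11.62 0.0823
```

View pics/wrist3.png

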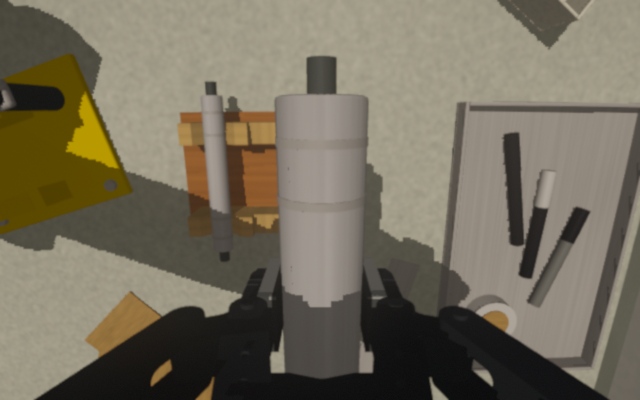

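View pics/top3.png

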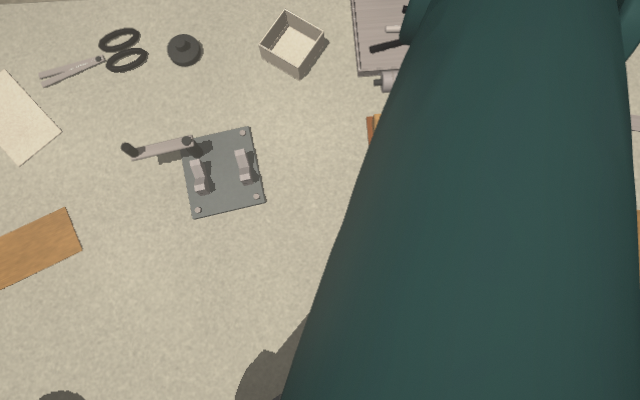

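play_rows(
  motion=[
    [[-0.05, 0.1, 0.04], [0, 0, 0]],
    [[-0.1, 0.22, 0.04], [0, 0, 0.05]],
    [[-0.15, 0.35, 0.04], [0, 0, 0.1]],
    [[-0.2, 0.48, 0.04], [0, 0, 0.15]],
    [[-0.25, 0.6, 0.04], [0, 0, 0.2]],
    [[-0.3, 0.72, 0.04], [0, 0, 0.23]],
    [[-0.35, 0.84, 0.04], [0, 0, 0.23]],
    [[-0.4, 0.95, 0.04], [0, 0, 0.23]],
    [[-0.42, 1.0, 0.04], [0, 0, 0.23]],
    [[-0.42, 1.0, 0.04], [0, 0, 0.23]],
  ],
)

```text
time: 7.52
tool_pos: [0.4283, 0.1613, 0.2485]
tcp_rot: [-1.567, -0.138, 0.14]
wrist_force: [0.6, -0.6, -2.4]
width: 0.358
```

Run:
```python
from meas import *
st=bot.read_state();print(st['time'],st['tool_pos'],st['wrist_force'],st['width'],Rn.from_rotvec(st['tcp_rot']).as_matrix().round(4))
stats('wrist','4')
for l in ['seat','strap_knob','roller_center']:
    for x in cams.mark_of('wrist',l): print(l,x['conf'],w2('wrist',x['xyz'],st).round(4))
```

```text
7.525 [0.42826663 0.16125884 0.24846927] [ 0.60619882 -0.62685202 -2.40312862] 0.3581186229249335 [[ 9.843e-01 -1.400e-03 -1.762e-01]
 [ 1.762e-01 -4.000e-04  9.844e-01]
 [-1.400e-03 -1.000e+00 -1.000e-04]]
wrist roller_center 0.62 24244 mean [0.423  0.1942 0.2795] axis [-0.1765  0.9843] yaw(y) 10.16 ext -0.0645 0.0547 mid [0.4239 0.1894] ztop [0.2806 0.2829]
wrist holder z 0.003 0.016 11512 rect 0.5543 0.1531 0.1502 0.1695 8.71 0.0097
wrist holder z 0.04 0.056 1902 rect 0.5514 0.1378 0.0937 0.1122 9.45 0.0472
wrist holder z 0.07 0.095 1732 rect 0.584 0.2096 0.0251 0.0632 11.46 0.081
seat 0.72 [0.5359 0.1342 0.0513]
strap_knob 0.86 [0.568  0.2883 0.0985]
roller_center 0.81 [0.4247 0.165  0.2628]
```

View pics/wrist4.png

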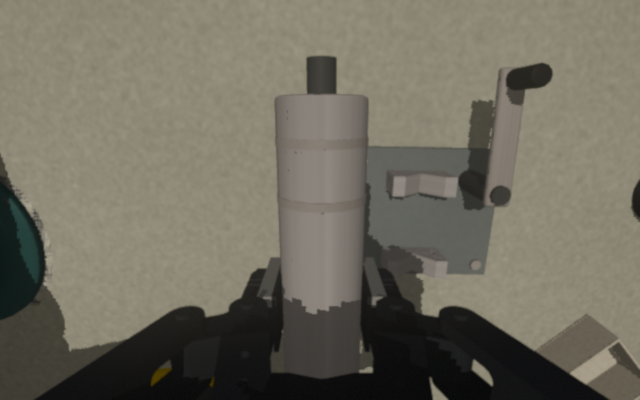

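```bash
cat > fit.py <<'E'
from h import *
from scipy.optimize import least_squares
def sdf(p,X):
    x,y,ps,dz=p
    dx,dy=X[:,0]-x,X[:,1]-y
    u=np.cos(ps)*dx+np.sin(ps)*dy; v=-np.sin(ps)*dx+np.cos(ps)*dy; w=X[:,2]-.053-dz
    q=np.stack([abs(u)-.032,abs(abs(v)-.045)-.010,abs(w+.028)-.025],1)
    box=np.linalg.norm(np.maximum(q,0),axis=1)+np.minimum(q.max(1),0)
    V=(-.023+abs(u)-w)/np.sqrt(2)  # negative inside the notch void
    return np.maximum(box,-V)
def fit(P,seed=(.5345,.1345,.175,0)):
    X=P.reshape(-1,3);X=X[~np.isnan(X[:,0])]
    X=X[(X[:,2]>.024)&(X[:,2]<.06)]
    for it in range(4):
        S=X[abs(sdf(seed,X))<(.012 if it==0 else .006)]
        r=least_squares(sdf,seed,args=(S,),loss='soft_l1',f_scale=.0015); seed=r.x
    return r.x,len(S),np.median(abs(r.fun)) if False else np.median(abs(sdf(r.x,S)))
E
python3 - <<'E'
from fit import *
for f in ['wrist4','top1','top3','side1']:
    p,n,m=fit(np.load(f'P_{f}.npy')); print(f,p[:2].round(4),np.degrees(p[2]).round(2),p[3].round(4),n,m.round(5))
# roller +y body end in tool frame
st_pos=np.array([0.42826663,0.16125884,0.24846927]);R=np.array([[.9843,-.0014,-.1762],[.1762,-.0004,.9844],[-.0014,-1,-.0001]])
P=np.load('P_wrist4.npy'); 
for r in (100,110,200,250):
    print(r,((P[r,[290,322,355]]-st_pos)@R).round(4))
for r in range(90,104,2): print(r,((P[r,322]-st_pos)@R).round(4))
E
```

```text
wrist4 [0.537  0.1352] 9.27 -0.0002 2924 0.00035
top1 [0.5365 0.1333] 9.43 0.0014 814 0.00054
top3 [0.5365 0.1333] 9.36 0.0014 811 0.00057
side1 [0.5363 0.135 ] 9.73 0.0009 1761 0.00056
100 [[-0.0091 -0.0313  0.0745]
 [ 0.0006 -0.0342  0.0744]
 [ 0.0107 -0.0312  0.0745]]
110 [[-0.0091 -0.0314  0.0716]
 [ 0.0006 -0.035   0.0715]
 [ 0.0108 -0.031   0.0716]]
200 [[-0.0098 -0.0316  0.0433]
 [ 0.0006 -0.0334  0.0437]
 [ 0.0117 -0.0287  0.0426]]
250 [[-0.0105 -0.0295  0.0249]
 [ 0.0006 -0.0346  0.027 ]
 [ 0.0122 -0.0282  0.0244]]
90 [ 0.0007 -0.0234  0.0779]
92 [ 0.0007 -0.0231  0.0773]
94 [ 0.0006 -0.0331  0.0762]
96 [ 0.0006 -0.035   0.0755]
98 [ 0.0006 -0.0342  0.075 ]
100 [ 0.0006 -0.0342  0.0744]
102 [ 0.0006 -0.0348  0.0738]
```

play_rows(
  motion=[
    [[0.08, -0.02, 0], [0, 0, -0.01]],
    [[0.18, -0.05, 0], [0, 0, -0.019]],
    [[0.269, -0.066, 0], [0, 0, -0.019]],
    [[0.269, -0.066, -0.1], [0, 0, -0.019]],
    [[0.269, -0.066, -0.2], [0, 0, -0.019]],
    [[0.269, -0.066, -0.28], [0, 0, -0.019]],
    [[0.269, -0.066, -0.32], [0, 0, -0.019]],
    [[0.269, -0.066, -0.32], [0, 0, -0.019]],
    [[0.269, -0.066, -0.32], [0, 0, -0.019]],
  ],
)

```text
time: 8.95
tool_pos: [0.5383, 0.1339, 0.1229]
tcp_rot: [-1.567, -0.127, 0.123]
wrist_force: [0.1, 0.3, -2.6]
width: 0.359
```

Run:
```python
from h import *
st=bot.read_state();M=Rn.from_rotvec(st['tcp_rot']).as_matrix();print(st['time'],st['tool_pos'],st['wrist_force'],st['width'],np.degrees(np.arctan2(M[1,0],M[0,0])))
im,d=cams.read_camera('wrist');save('wrist5.png',im)
im,d=cams.read_camera('side');cv2.imwrite('pics/side5.png',cv2.resize(im[200:360,100:340,::-1],None,fx=3,fy=3))
st=bot.read_state();print(st['tool_pos'])
```

```text
8.95 [0.5383471  0.13387248 0.12291701] [ 0.05102757  0.26768503 -2.6078729 ] 0.35889091453872335 9.100070939007564
[0.53843158 0.13409392 0.12324383]
```

View pics/wrist5.png

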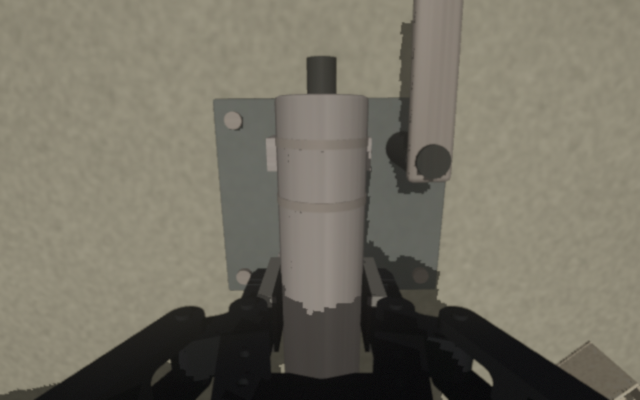

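View pics/side5.png

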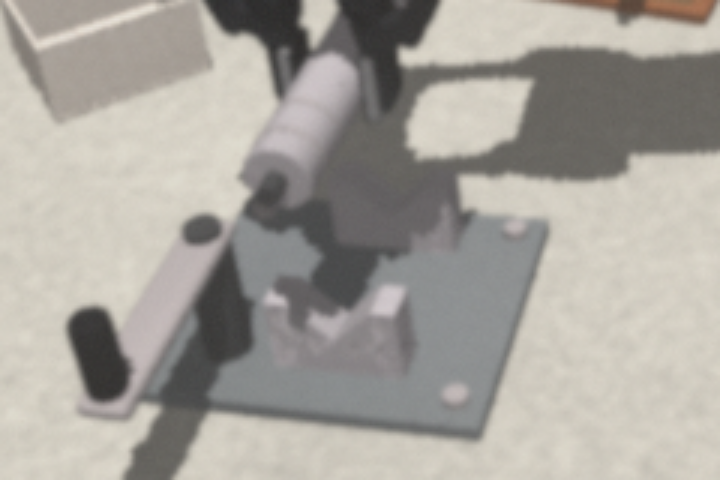

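play_rows(
  motion=[
    [[-0.005, 0, -0.04], [0, 0, 0]],
    [[-0.005, 0, -0.09], [0, 0, 0]],
    [[-0.005, 0, -0.13], [0, 0, 0]],
    [[-0.005, 0, -0.16], [0, 0, 0]],
    [[-0.005, 0, -0.18], [0, 0, 0]],
    [[-0.005, 0, -0.195], [0, 0, 0]],
    [[-0.005, 0, -0.205], [0, 0, 0]],
    [[-0.005, 0, -0.21], [0, 0, 0]],
    [[-0.005, 0, -0.21], [0, 0, 0]],
  ],
)

```text
time: 10.18
tool_pos: [0.5351, 0.1338, 0.0374]
tcp_rot: [-1.567, -0.125, 0.125]
wrist_force: [-0.4, -0.0, -2.6]
width: 0.357
```

play_rows(
  motion=[
    [[0.002, 0, -0.003], [0, 0, 0]],
    [[0.002, 0, -0.006], [0, 0, 0]],
    [[0.002, 0, -0.008], [0, 0, 0]],
    [[0.002, 0, -0.008], [0, 0, 0]],
  ],
)

```text
time: 10.68
tool_pos: [0.5365, 0.1339, 0.0346]
tcp_rot: [-1.567, -0.126, 0.124]
wrist_force: [0.6, -0.5, 0.0]
width: 0.359
```

play_rows(
  motion=[
    [[0, 0, -0.002], [0, 0, 0]],
    [[0, 0, -0.003], [0, 0, 0]],
    [[0, 0, -0.003], [0, 0, 0]],
  ],
)

```text
time: 11.05
tool_pos: [0.5369, 0.134, 0.0342]
tcp_rot: [-1.567, -0.127, 0.124]
wrist_force: [0.5, 0.5, 6.2]
width: 0.357
```

Run:
```python
from h import *
st=bot.read_state();print(st['time'],st['tool_pos'],st['wrist_force'],st['torque'])
im,d=cams.read_camera('side');cv2.imwrite('pics/side6.png',cv2.resize(im[200:360,100:340,::-1],None,fx=3,fy=3))
```

```text
11.05 [0.53685089 0.13398937 0.03421449] [0.47386109 0.51905001 6.22938837] [-0.09546144  0.11212666  0.06101638]
```

View pics/side6.png

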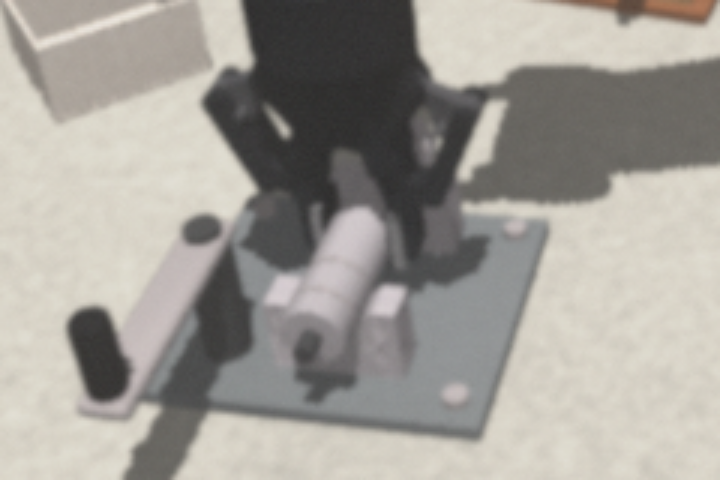

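The side view shows the roller sitting in both notches, and the wrist force confirms it (about 9 N change upwards). I'll release it now.

play_rows(
  motion=[
    [[0, 0, 0], [0, 0, 0]],
    [[0, 0, 0], [0, 0, 0]],
    [[0, 0, 0], [0, 0, 0]],
    [[0, 0, 0], [0, 0, 0]],
    [[0, 0, 0], [0, 0, 0]],
  ],
  gripper=0.25,
)

```text
time: 11.72
tool_pos: [0.5356, 0.1338, 0.0327]
tcp_rot: [-1.567, -0.125, 0.125]
wrist_force: [-0.1, -0.0, -0.6]
width: 0.755
```

play_rows(
  motion=[
    [[0, 0, 0.03], [0, 0, 0]],
    [[0, 0, 0.08], [0, 0, 0]],
    [[0, 0, 0.15], [0, 0, 0]],
    [[0, 0, 0.25], [0, 0, 0]],
    [[0, 0, 0.35], [0, 0, 0]],
    [[0, 0, 0.45], [0, 0, 0]],
    [[0, 0, 0.5], [0, 0, 0]],
    [[0, 0, 0.5], [0, 0, 0]],
  ],
)

```text
time: 12.72
tool_pos: [0.5368, 0.134, 0.2349]
tcp_rot: [-1.567, -0.128, 0.122]
wrist_force: [0.7, -0.7, 0.1]
width: 0.746
```

Run:
```python
from meas import *
st=bot.read_state();M=Rn.from_rotvec(st['tcp_rot']).as_matrix();print(st['time'],st['tool_pos'],st['wrist_force'],st['width'],np.degrees(np.arctan2(M[1,0],M[0,0])))
stats('wrist','7')
P=np.load('P_wrist7.npy')
for l in ['seat','strap_knob','roller_center']:
    for x in cams.mark_of('wrist',l): print(l,x['conf'],w2('wrist',x['xyz'],st).round(4))
for r in cams.regions_of('wrist','strap_knob')[:2]:
    Q=P[r['mask']];Q=Q[~np.isnan(Q[:,0])];T=Q[Q[:,2]>.115];print(r['conf'],len(Q),np.percentile(Q[:,2],[2,50,98]).round(4),len(T),T.mean(0).round(4),T.min(0).round(4),T.max(0).round(4))
```

```text
12.725 [0.5368095  0.13403422 0.23486487] [ 0.72136306 -0.66057467  0.12113076] 0.7461611121488617 9.119049896740599
wrist roller_center 0.84 5526 mean [0.5363 0.1421 0.0641] axis [-0.1636  0.9865] yaw(y) 9.42 ext -0.0936 0.0814 mid [0.5373 0.136 ] ztop [0.0659 0.0686]
wrist holder z 0.003 0.016 13837 rect 0.546 0.1415 0.1715 0.149 9.01 0.0098
wrist holder z 0.04 0.056 1769 rect 0.5371 0.1356 0.1715 0.0851 87.06 0.0499
wrist holder z 0.07 0.095 2027 rect 0.5676 0.2099 0.0556 0.0815 72.62 0.0812
strap_knob 0.61 [0.574  0.2873 0.0998]
roller_center 0.61 [0.5333 0.1351 0.0468]
0.89 4763 [0.0774 0.0809 0.1204] 243 [0.5711 0.2818 0.1198] [0.5636 0.2782 0.1153] [0.5791 0.2866 0.1226]
```

View pics/wrist7.png

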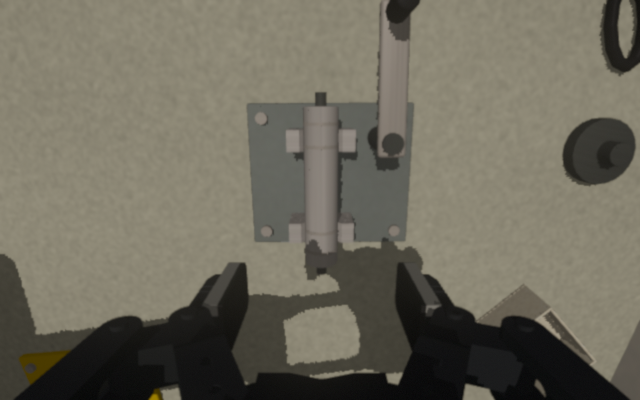

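Run:
```python
from fit import *
def circ(p,X): return np.hypot(X[:,0]-p[0],X[:,1]-p[1])-.009
for f in ['wrist4','top1','top3','side1']:
    P=np.load(f'P_{f}.npy');X=P.reshape(-1,3);X=X[~np.isnan(X[:,0])]
    X=X[(np.hypot(X[:,0]-.57,X[:,1]-.287)<.025)]
    S=X[(X[:,2]>.09)&(X[:,2]<.114)]; T=X[X[:,2]>.116]
    r=least_squares(circ,(.57,.287),args=(S,),loss='soft_l1',f_scale=.001)
    print(f,len(S),r.x.round(4),'top',len(T),T.mean(0).round(4) if len(T) else '')
# strap line direction
from numpy import *
for f in ['wrist4','top1','wrist7']:
    P=np.load(f'P_{f}.npy');X=P.reshape(-1,3);X=X[~np.isnan(X[:,0])]
    S=X[(X[:,2]>.076)&(X[:,2]<.0845)&(hypot(X[:,0]-.58,X[:,1]-.235)<.045)]
    w,v=linalg.eigh(cov(S[:,:2].T));a=v[:,1]*sign(v[1,1]);print(f,len(S),S.mean(0).round(4),degrees(arctan2(a[1],a[0])).round(2))
```

```text
wrist4 384 [0.5712 0.2873] top 486 [0.5695 0.2868 0.1201]
top1 67 [0.5704 0.2866] top 77 [0.5689 0.2845 0.1214]
top3 70 [0.5704 0.2866] top 77 [0.569  0.2844 0.1212]
side1 241 [0.5699 0.2876] top 169 [0.5677 0.2898 0.1204]
wrist4 2748 [0.5784 0.2369 0.0805] 99.87
top1 541 [0.5776 0.2357 0.0817] 99.95
wrist7 3365 [0.5793 0.238  0.0807] 100.14
```

play_rows(
  motion=[
    [[0.04, 0.15, -0.02], [0, 0, 0.035]],
    [[0.084, 0.3, -0.04], [0, 0, 0.035]],
    [[0.084, 0.383, -0.06], [0, 0, 0.035]],
    [[0.084, 0.383, -0.14], [0, 0, 0.035]],
    [[0.084, 0.383, -0.22], [0, 0, 0.035]],
    [[0.084, 0.383, -0.29], [0, 0, 0.035]],
    [[0.084, 0.383, -0.34], [0, 0, 0.035]],
    [[0.084, 0.383, -0.365], [0, 0, 0.035]],
    [[0.084, 0.383, -0.365], [0, 0, 0.035]],
    [[0.084, 0.383, -0.365], [0, 0, 0.035]],
  ],
)

```text
time: 14.32
tool_pos: [0.5703, 0.2874, 0.0882]
tcp_rot: [-1.565, -0.148, 0.145]
wrist_force: [0.8, -0.6, -0.0]
width: 0.75
```

Run:
```python
from meas import *
st=bot.read_state();M=Rn.from_rotvec(st['tcp_rot']).as_matrix();print(st['time'],st['tool_pos'],st['wrist_force'],st['width'],np.degrees(np.arctan2(M[1,0],M[0,0])))
im,d=cams.read_camera('wrist');save('wrist8.png',im)
im,d=cams.read_camera('side');cv2.imwrite('pics/side8.png',cv2.resize(im[200:360,60:300,::-1],None,fx=3,fy=3))
```

```text
14.325 [0.57030348 0.28739322 0.08817624] [ 0.75787123 -0.55840989 -0.01217514] 0.7495727832293703 10.68863230657098
```

View pics/wrist8.png

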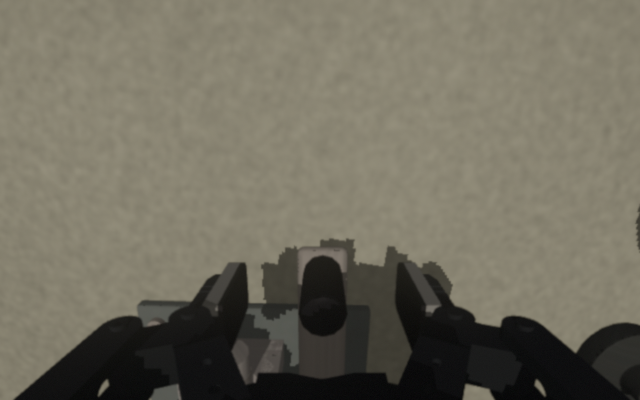

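View pics/side8.png

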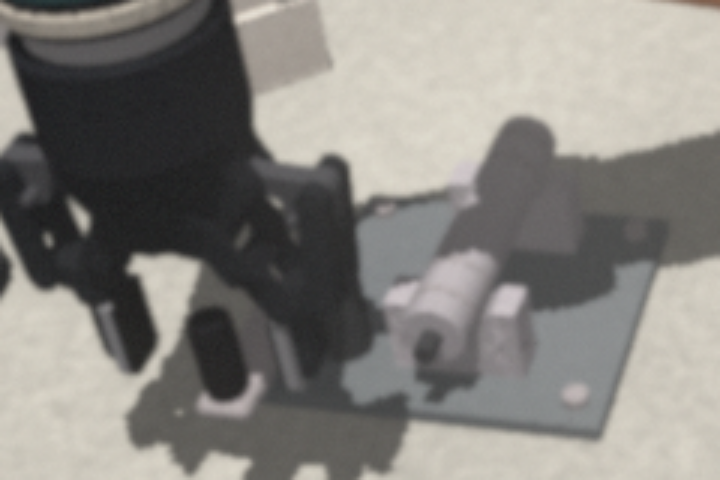

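play_rows(
  motion=[
    [[0, 0, 0], [0, 0, 0]],
    [[0, 0, 0], [0, 0, 0]],
    [[0, 0, 0], [0, 0, 0]],
    [[0, 0, 0], [0, 0, 0]],
    [[0, 0, 0], [0, 0, 0]],
    [[0, 0, 0], [0, 0, 0]],
  ],
  gripper=1,
  squeeze=20,
)

```text
time: 15.18
tool_pos: [0.5695, 0.2871, 0.0872]
tcp_rot: [-1.566, -0.147, 0.146]
wrist_force: [-0.3, -0.4, 2.7]
width: 0.205
```

Run:
```python
from h import *
st=bot.read_state();print(st['time'],st['tool_pos'],st['wrist_force'],st['width'])
piv=np.array([.5892,.1888])
def rows(t0,ds):
    f=lambda t:100*np.array([np.cos(np.radians(t)),np.sin(np.radians(t))])
    return [[[*((f(t0+d)-f(t0))/400).round(3),0],[0,0,round(d/45,3)]] for d in ds]
print(rows(100.7,[3,8,14,20,26,32,38,43,44,44]))
print(rows(144.7,[3,8,14,20,26,32,38,42,43.3,43.3]))
```

```text
15.175 [0.56951333 0.28713398 0.08723056] [-0.31429343 -0.43020179  2.74577442] 0.2054429559230348
[[[np.float64(-0.013), np.float64(-0.003), 0], [0, 0, 0.067]], [[np.float64(-0.034), np.float64(-0.009), 0], [0, 0, 0.178]], [[np.float64(-0.058), np.float64(-0.019), 0], [0, 0, 0.311]], [[np.float64(-0.081), np.float64(-0.031), 0], [0, 0, 0.444]], [[np.float64(-0.103), np.float64(-0.045), 0], [0, 0, 0.578]], [[np.float64(-0.123), np.float64(-0.062), 0], [0, 0, 0.711]], [[np.float64(-0.141), np.float64(-0.081), 0], [0, 0, 0.844]], [[np.float64(-0.155), np.float64(-0.098), 0], [0, 0, 0.956]], [[np.float64(-0.158), np.float64(-0.101), 0], [0, 0, 0.978]], [[np.float64(-0.158), np.float64(-0.101), 0], [0, 0, 0.978]]]
[[[np.float64(-0.007), np.float64(-0.011), 0], [0, 0, 0.067]], [[np.float64(-0.018), np.float64(-0.03), 0], [0, 0, 0.178]], [[np.float64(-0.029), np.float64(-0.054), 0], [0, 0, 0.311]], [[np.float64(-0.037), np.float64(-0.078), 0], [0, 0, 0.444]], [[np.float64(-0.043), np.float64(-0.104), 0], [0, 0, 0.578]], [[np.float64(-0.046), np.float64(-0.13), 0], [0, 0, 0.711]], [[np.float64(-0.046), np.float64(-0.156), 0], [0, 0, 0.844]], [[np.float64(-0.044), np.float64(-0.174), 0], [0, 0, 0.933]], [[np.float64(-0.044), np.float64(-0.179), 0], [0, 0, 0.962]], [[np.float64(-0.044), np.float64(-0.179), 0], [0, 0, 0.962]]]
```

play_rows(
  motion=[
    [[-0.013, -0.003, 0.003], [0, 0, 0.067]],
    [[-0.034, -0.009, 0.003], [0, 0, 0.178]],
    [[-0.058, -0.019, 0.003], [0, 0, 0.311]],
    [[-0.081, -0.031, 0.003], [0, 0, 0.444]],
    [[-0.103, -0.045, 0.003], [0, 0, 0.578]],
    [[-0.123, -0.062, 0.003], [0, 0, 0.711]],
    [[-0.141, -0.081, 0.003], [0, 0, 0.844]],
    [[-0.155, -0.098, 0.003], [0, 0, 0.956]],
    [[-0.158, -0.101, 0.003], [0, 0, 0.978]],
    [[-0.158, -0.101, 0.003], [0, 0, 0.978]],
  ],
)

```text
time: 16.42
tool_pos: [0.5061, 0.2459, 0.0873]
tcp_rot: [-1.441, -0.743, 0.745]
wrist_force: [3.5, -4.0, -5.4]
width: 0.206
```

play_rows(
  motion=[
    [[-0.007, -0.011, -0.001], [0, 0, 0.067]],
    [[-0.018, -0.03, -0.001], [0, 0, 0.178]],
    [[-0.029, -0.054, -0.001], [0, 0, 0.311]],
    [[-0.037, -0.078, -0.001], [0, 0, 0.444]],
    [[-0.043, -0.104, -0.001], [0, 0, 0.578]],
    [[-0.046, -0.13, -0.001], [0, 0, 0.711]],
    [[-0.046, -0.156, -0.001], [0, 0, 0.844]],
    [[-0.044, -0.172, -0.001], [0, 0, 0.933]],
    [[-0.044, -0.177, -0.001], [0, 0, 0.962]],
    [[-0.044, -0.177, -0.001], [0, 0, 0.962]],
  ],
)

```text
time: 17.68
tool_pos: [0.4889, 0.1756, 0.0874]
tcp_rot: [-1.141, -1.31, 1.31]
wrist_force: [4.8, -2.5, -6.5]
width: 0.204
```

play_rows(
  motion=[
    [[0, -0.003, 0], [0, 0, 0.03]],
    [[0.001, -0.006, 0], [0, 0, 0.03]],
    [[0.001, -0.006, 0], [0, 0, 0.03]],
  ],
)

```text
time: 18.05
tool_pos: [0.4889, 0.1739, 0.0874]
tcp_rot: [-1.127, -1.328, 1.328]
wrist_force: [5.3, 1.8, -9.1]
width: 0.204
```

play_rows(
  motion=[
    [[0, 0, 0], [0, 0, 0]],
    [[0, 0, 0], [0, 0, 0]],
    [[0, 0, 0], [0, 0, 0]],
    [[0, 0, 0], [0, 0, 0]],
    [[0, 0, 0], [0, 0, 0]],
  ],
  gripper=0.25,
)

```text
time: 18.68
tool_pos: [0.4889, 0.1734, 0.0878]
tcp_rot: [-1.128, -1.328, 1.328]
wrist_force: [0.2, 0.3, 0.6]
width: 0.745
```

play_rows(
  motion=[
    [[0, 0, 0.05], [0, 0, 0]],
    [[0, 0, 0.12], [0, 0, 0]],
    [[0, 0, 0.2], [0, 0, 0]],
    [[0, 0, 0.3], [0, 0, 0]],
    [[0, 0, 0.35], [0, 0, 0]],
    [[-0.1, -0.3, 0.4], [0, 0, 0]],
    [[-0.1, -0.5, 0.4], [0, 0, 0]],
    [[-0.1, -0.5, 0.4], [0, 0, 0]],
    [[-0.1, -0.5, 0.4], [0, 0, 0]],
  ],
)

```text
time: 19.8
tool_pos: [0.4483, -0.0295, 0.2482]
tcp_rot: [-1.131, -1.326, 1.326]
wrist_force: [0.1, 0.0, -0.9]
width: 0.75
```

Run:
```python
from meas import *
st=bot.read_state();M=Rn.from_rotvec(st['tcp_rot']).as_matrix();print(st['time'],st['tool_pos'],st['wrist_force'],st['width'],st['q'])
for c in ['top','side']:
    stats(c,'9')
    P=np.load(f'P_{c}9.npy');X=P.reshape(-1,3);X=X[~np.isnan(X[:,0])]
    S=X[(X[:,2]>.074)&(X[:,2]<.086)&(np.hypot(X[:,0]-.54,X[:,1]-.18)<.06)]
    if len(S)>10:
        (a,b),wh,an=cv2.minAreaRect(S[:,:2].astype(np.float32)); print('strap',len(S),a,b,wh,an)
    for l in ['strap_knob','roller_center','thin_center']:
        for x in cams.mark_of(c,l): print(l,x['conf'],w2(c,x['xyz']).round(4))
im=cv2.imread('pics/side9.png');cv2.imwrite('pics/side9c.png',cv2.resize(im[200:360,60:300],None,fx=3,fy=3))
```

```text
19.8 [ 0.44826063 -0.02950066  0.24821449] [ 0.05131357  0.00328915 -0.8773385 ] 0.7499883051409663 [-1.20465033e-01 -1.87006449e-01  2.03990200e+00 -9.51410620e-04
  1.28778484e+00 -1.85046852e+00]
top roller_center 0.64 752 mean [0.5349 0.1187 0.0655] axis [-0.2286  0.9735] yaw(y) 13.22 ext -0.0705 0.0508 mid [0.5372 0.1092] ztop [0.0674 0.0709]
top thin_center 0.73 739 mean [ 0.4949 -0.2332  0.0519] axis [-2.e-04  1.e+00] yaw(y) 0.01 ext -0.0931 0.0832 mid [ 0.4949 -0.2381] ztop [0.0536 0.0567]
top holder z 0.003 0.016 3477 rect 0.5322 0.1213 0.1788 0.2166 75.75 0.0108
top holder z 0.04 0.056 239 rect 0.553 0.1146 0.0959 0.1254 7.75 0.0503
top holder z 0.07 0.095 494 rect 0.5179 0.1344 0.1213 0.1039 71.58 0.0795
strap 350 0.5314642786979675 0.17851397395133972 (0.1023264154791832, 0.023947622627019882) 7.883217811584473
strap_knob 0.72 [ 0.2278 -0.1799  0.0996]
strap_knob 0.57 [0.49   0.1735 0.1029]
roller_center 0.68 [0.5402 0.1332 0.0539]
thin_center 0.84 [ 0.4942 -0.2303  0.0457]
side roller_center 0.71 1033 mean [0.5269 0.1669 0.0634] axis [-0.1779  0.984 ] yaw(y) 10.25 ext -0.0872 0.0564 mid [0.5297 0.1517] ztop [0.066  0.0699]
side thin_center 0.59 395 mean [ 0.4929 -0.2126  0.05  ] axis [0.0144 0.9999] yaw(y) -0.82 ext -0.0904 0.073 mid [ 0.4928 -0.2214] ztop [0.051  0.0549]
side holder z 0.003 0.016 4652 rect 0.5304 0.1287 0.2027 0.1897 10.0 0.0105
side holder z 0.04 0.056 936 rect 0.5368 0.141 0.1585 0.0973 80.76 0.0489
side holder z 0.07 0.095 1290 rect 0.5233 0.1545 0.1455 0.1097 66.29 0.0812
strap 1095 0.5391309261322021 0.18349219858646393 (0.11858834326267242, 0.025937769562005997) 8.754390716552734
strap_knob 0.61 [0.486  0.1752 0.1009]
roller_center 0.63 [0.533  0.1318 0.0572]
thin_center 0.75 [ 0.501  -0.2293  0.0452]
```

View pics/side9c.png

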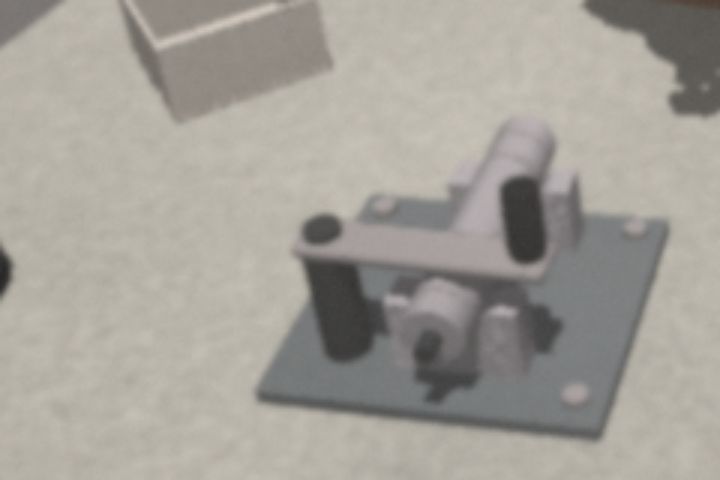

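View pics/top9.png

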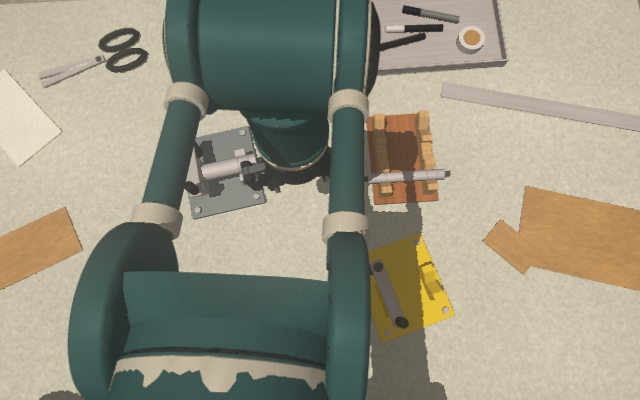

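Run:
```python
from h import *
print(bot.finish_job())
```

```text
the job is handed in; nothing more can be done
None
```

The thick roller is lying in both V notches of the grey holder and the strap is across it. I handed the job in at about 20 s of the 53 s allowed; no verdict was reported.

**How it went:** I took the roller from the wooden rest and lowered it until the wrist force showed contact. I let go with the strap still swung aside. Then I gripped the knob, swung the strap round to square and backed the arm off.

**Last checks:**
- **Roller position:** measured with the wrist camera after release, its middle is at (0.537, 0.136), about 1 mm from the fitted seat at (0.537, 0.135). Its axis is at 9.4° against the holder's 9.3°.
- **Strap:** it lies at 8 to 9°, so it is within about 1.5° of square. The knob is within a few millimetres of its closed position.
- **Thin roller:** the network's point for it moved by no more than about 6 mm between first and last readings, which is about the noise of the readings. The pictures show it still in its place.
- **Arm:** it stands clear of everything with the gripper empty.

**Disagreement:** in the last top and side pictures the arm and strap hid part of the rollers. The mask-based middles there were off by about 15 to 27 mm for the thick roller and up to about 9 mm for the thin one. I relied on the wrist picture and the network's point estimates instead, which put the thick roller within about 6 mm of the seat.

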